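Lock the T-foot post into the slotted lens stand

TASK

The lens stand in front of the microscope needs its post. Take the steel post with the T-shaped foot (a straight crossbar, not the post with the round foot), pass its foot straight down through the slot in the grey stand base, and turn the post a quarter turn so that the crossbar lies square across the slot under the plate and the post cannot be pulled out. Let go with the post upright, its collar resting on the plate, and leave the round-foot post where it stands.

Things in the scene. Friction and masses are not known exactly. Their poses are not given: they have to be found in the camera images.
- t_post: Bare metal post, 82 mm tall, 0.14-0.28 kg, upright, loose. Origin: centre of the foot's underside, z up. Foot: crossbar 56 (x) x 14 (y) x 10 mm high. Shank 12 mm round; collar 42 mm round at z 30-36; boss 20 mm round to z 43. On top a flat grip, z 42-82, 40 mm along x (parallel to the crossbar), 12 mm thick in y: pinch it across y from above. Same after a half turn about z.
- disc_post: Bystander post, the same as t_post above the foot, but its foot is a round disc 56 mm in diameter, 10 mm high, too wide for the slot. Origin at the centre of the underside, z up. Leave it alone. Either post may be the nearer one.
- stand_base: Grey box, 134 mm along x, 104 mm along y, 45 mm high, fixed to the worktop. Origin at the centre of its underside, z up. Flat top plate 12 mm thick with one slot and four screw heads 1.5 mm high near the corners. Hollow below the plate (33 mm high, 122 mm along x, 92 mm along y), so the crossbar turns freely there.
- slot (a point): Centre of the slot, level with the top face of stand_base, 45 mm above the worktop; x along the slot, y across it, z up. The slot is 70 mm long and 25 mm wide, right through the 12 mm plate. With the collar resting on the plate, t_post's origin is 30 mm below this point and the crossbar's top 8 mm below the plate's underside.
Not all that is in view belongs to the job. What is shaped like the t_post but green or red is not meant.

How it is judged:
On the way:
1. the crossbar of the T-foot post has gone down through the slot, in line with it, and lies wholly below the plate (z of t_post in the frame of slot below -0.022 m and horizontal distance between t_post and slot below 0.032 m and angle between the x axis of t_post and the x axis of slot, either way round below 0.7 rad), for 0.1 s.
At the end, for the whole second after the job is handed in: The T-foot post is upright (within 6 degrees) and at rest in the slot, axis within 32 mm of its centre, collar on the plate (origin 26 to 34 mm below the plate top), crossbar within 20 degrees of square across the slot; the round-foot post stands upright within 30 mm of its start (z of t_post in the frame of slot between -0.034 and -0.026 m and horizontal distance between t_post and slot below 0.032 m and angle between the x axis of t_post and the y axis of slot, either way round below 0.35 rad and angle between t_post's own z axis and vertical below 0.1 rad and linear speed of t_post below 0.02 m/s and distance of disc_post from where it was at the start of the episode below 0.03 m and angle between disc_post's own z axis and vertical below 0.2 rad); the robot touches nothing.
It fails at once if the round-foot post is shifted by more than 30 mm (distance of disc_post from where it was at the start of the episode above 0.03 m).
It also fails if it takes over 40 s, if anything falls off the work surface, if the arm or the gripper's body presses on something with over 40 N, if the wrist force passes 120 N, or if a joint passes its speed limit or range.

ROBOT

A 6-joint arm with a two-finger parallel gripper is mounted at the origin on a cart in front of the work surface, level with it; the furniture and walls round the work are solid. World frame = base frame: x ahead of the robot, y to its left, z up, the work surface at z = 0. Lengths are in m, angles in rad, forces in N, time in s.
With the tool pointing down it reaches from about 0.35 to 0.875 m from the base axis. Payload 4.2 kg.
Tool frame: the origin (TCP) lies on the centre line of the jaws, within the pads' length; the fingertips stand 14 mm ahead of it and the grasp point (between the pads) lies 5 mm behind it (tips_ahead is the z of the fingertips in the tool frame, in m); z points along the fingers, y is the line along which they close (so a half turn about z gives the same grasp; the last joint's range is limited). The gripper opens to 85 mm and grips with 20 to 120 N. Pads are 22 mm wide; open, the fingers measure 114 mm over their backs; the gripper's body (76 mm by 85 mm) begins 54 mm behind the grasp point. The pads swing forward as they close: fully open they stand 13 mm farther back than shut.
Start: joints at [-0.92, 0.385, 0.008, 0, -1.194, -0.259], TCP at [0.239, -0.578, 0.225] pointing down, gripper open.
Joint ranges: [-3.14, 3.14], [-1.21, 2.06], [-1.07, 1.41], [-3.16, 2.05], [-2.99, -0.16], [-3.1, 3.1]. Speed limits (rad/s): [2.79, 2.79, 3.14, 3.14, 3.14, 3.14].

INTERFACE

Orientations are given as [roll, pitch, yaw] about the fixed x, y, z axes, in that order (R = Rz(yaw) Ry(pitch) Rx(roll)).
In Python, from plant import * gives the robot as it stands. The module is installed in compiled form; this text tells all that it offers.
- The arm moves only by the tool drive_tool, never from a script. Its argument "targets" is a list of rows, each a list of 5 numbers: the shift along the tool's x, y, z in cm, then the turn about the tool's z in degrees, then the opening, from 0 (shut) to 1 (fully open). In form: [[dx, dy, dz, turn, gripper], ...]. A call has exactly 8 rows; each row is the pose to reach, as a shift and turn from the pose commanded when the call began, along the tool's axes at that moment; what a row does not reach only later rows make up. A row lasts 1/12 s, in which the tool goes at most 41.7 mm and 7.16 degrees, less where a joint would pass 70% of its speed; a pose out of reach is approached as far as the arm can. A call with a gripper value outside its range is refused whole. The fingers move at their own pace and stop on an object; the grip force is fixed at half the most. Time passes only in rows, so rows that repeat a pose let the fingers close, or fill a call up. It gives the time, the measured TCP pose, the force, the opening and the grip force at its end, in the units of the state.
- observe(): the state, without advancing time (a new reading comes with each control period).
- grab_frame(name): name is "side" or "top" or "wrist"; returns a dict with "color" (400x640x3 uint8, blue, green, red), "z_map" (400x640 float32, m along the optical axis (not along the pixel's ray), 0 where there is no reading), "fx", "fy", "cx", "cy" (pixels), "origin" and "orientation" of the camera in the world. Camera axes: x right, y down, z forward; pixel columns grow to the right and rows downward; lengths in m; the calibration is good to about 2 mm. A picture is of the moment at which its call begins.
- close_job(): hands the job in; it is judged then, once.
Trained networks look in the newest picture that a camera, given by its name, has taken for a name from the list of things; names that differ only in an ending like _2 or _b are one class to them, and where a whole thing is asked for, a point or a joint stands for the part that bears it (a point fixed in the world has none). Each returns a list of dicts, best first, with "p" (0 to 1); they miss things now and then, are a little off and sometimes report something else, mostly with a low value. They report only what shows in the picture. A call takes as long as a camera call. They do not tell look-alikes from the thing itself.
- look_for(target, camera): "position" ([column, row] in pixels, amid what is visible of it).
The state is a dict: "t": time; "q": joint angles; "qvel": joint speeds; "tau": joint torques, N m; "eef_pos": TCP position; "tcp_rot": TCP orientation; "contact_force": force on the tool from outside, world axes, zero at the start; "moment": the same for the moment, N m; "finger_gap": opening from 0.0 (shut) to 1.0 (fully open); "finger_force": force on a finger pad.
Only numpy, scipy, OpenCV 4.12 (cv2) and the standard library are available. Lean on these libraries where they do the work, as an engineer would, in place of code of your own. Each camera call takes 0.05 s, during which the arm holds its last target. There are 200 camera calls.

## Working session

There is one attempt and no reset: what is moved stays moved. The work goes in short steps, Python scripts to look and compute and a tool call to move; the robot and the scene stay as the last step left them, time stands still between calls to the robot, and variables do not carry over. Pictures are saved under pics/ and viewed, at most 10 in all, crops included, and the job is handed in when it is done.

Besides the shell and the picture viewer there is one more tool, called after "Call:" by a JSON object that holds its "api" and its "payload", one argument or row to a line. drive_tool: Moves the arm, as the interface text tells. Its arguments: {"type":"object","properties":{"targets":{"type":"array"}},"required":["targets"]}

```bash
mkdir -p pics; cat > h.py <<'E'
from plant import *
import numpy as np, cv2
from scipy.spatial.transform import Rotation as R
def cloud(f):
    z=f["z_map"]; v,u=np.mgrid[:z.shape[0],:z.shape[1]]
    P=np.stack([(u-f["cx"])/f["fx"]*z,(v-f["cy"])/f["fy"]*z,z],-1)
    o=np.array(f["orientation"]); M=o if o.shape==(3,3) else (R.from_euler('xyz',o).as_matrix() if o.size==3 else R.from_quat(o).as_matrix())
    W=P@M.T+np.array(f["origin"]); W[z<=0]=np.nan
    return W
E
python3 - <<'E'
from h import *
np.set_printoptions(precision=4,suppress=True)
s=observe();print(s["eef_pos"],s["tcp_rot"],s["t"])
fs={}
for n in["side","top"]:
    f=grab_frame(n);np.savez(n+"0.npz",**f)
    cv2.imwrite(f"pics/{n}0.png",f["color"])
    print(n,f["origin"],f["orientation"],f["fx"])
    W=cloud(f)
    for t in["t_post","disc_post","stand_base","slot"]:
        for d in look_for(t,n)[:4]:
            c,r=map(int,d["position"]);print(t,round(d["p"],2),c,r,W[r,c])
E
```

```text
[ 0.2384 -0.5771  0.2241] [ 3.1394 -0.0001 -2.75  ] 0.0
side [0.1211 0.8853 0.5758] [-2.0981 -0.0019 -2.654 ] 515.8748136167466
t_post 0.79 271 251 [0.5453 0.293  0.0447]
t_post 0.69 321 266 [0.4497 0.2879 0.0437]
t_post 0.56 311 228 [0.5136 0.2087 0.0526]
disc_post 0.81 285 207 [0.611  0.1434 0.034 ]
stand_base 0.67 405 189 [ 0.4183 -0.0221  0.0445]
slot 0.77 404 190 [ 0.4187 -0.0172  0.0444]
top [0.4485 0.1485 0.9032] [-3.0692 -0.0371 -1.5825] 368.68909314043316
t_post 0.77 244 180 [0.5457 0.2829 0.0681]
t_post 0.7 241 224 [0.4465 0.2871 0.0809]
t_post 0.57 278 196 [0.5078 0.2055 0.0806]
disc_post 0.57 308 154 [0.6018 0.1377 0.0821]
stand_base 0.6 390 230 [ 0.4273 -0.0627  0.0018]
stand_base 0.52 242 223 [0.4487 0.2844 0.0841]
slot 0.62 385 230 [ 0.4285 -0.0406  0.0459]
```

View pics/side0.png

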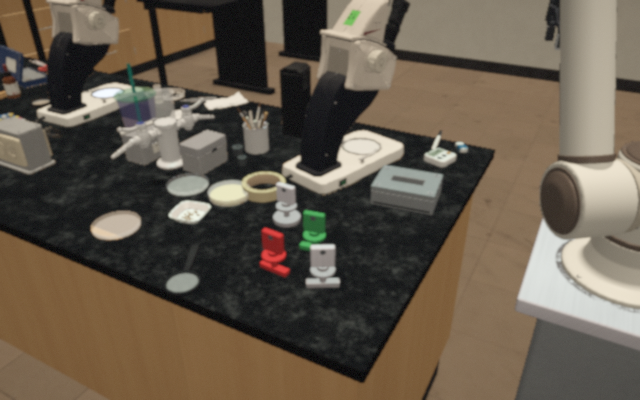

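View pics/top0.png

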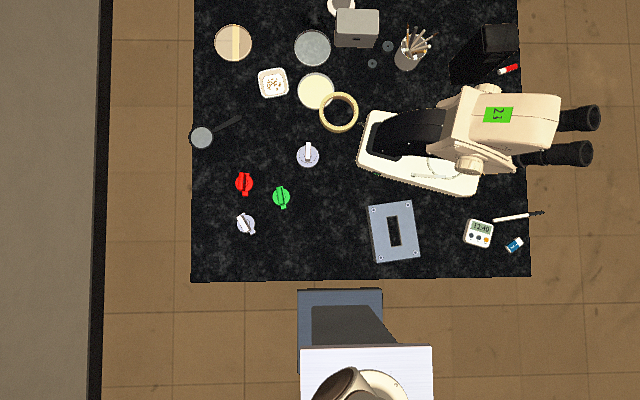

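The steel T-post is at side (322,266) and top (245,224). The disc post is at side (286,207) and top (308,154). The red and green posts are decoys. The stand's slot is at side (407,187) and top (393,231).

```bash
python3 - <<'E'
from h import *
np.set_printoptions(precision=4,suppress=True)
for n in["side","top"]:
    f=dict(np.load(n+"0.npz"));W=cloud(f)
    def rect(c,r,lo,hi,name):
        m=(np.hypot(W[...,0]-c[0],W[...,1]-c[1])<r)&(W[...,2]>lo)&(W[...,2]<hi)
        p=W[m]; q=(p[:,:2]*1000).astype(np.float32)
        print(n,name,len(p),"med",np.median(p,0),"z95",np.percentile(p[:,2],97),cv2.minAreaRect(q)); 
        e,v=np.linalg.eigh(np.cov(q.T));print("   long axis deg",np.degrees(np.arctan2(v[1,1],v[0,1])),np.sqrt(e))
        return m
    rect((.447,.287),.045,.05,.1,"grip"); rect((.447,.287),.045,.074,.1,"griptop"); rect((.447,.287),.05,.006,.02,"foot");rect((.447,.287),.05,.0295,.045,"collar")
    rect((.605,.14),.05,.06,.1,"disc")
    m=rect((.42,-.05),.1,.04,.05,"stand")
    # slot hole by fitted color/darkness: points within stand rect whose z<0.03
    rect((.42,-.05),.035,-.02,.03,"hole")
    print("table z",np.nanmedian(W[(abs(W[...,0]-.45)<.03)&(abs(W[...,1]-.2)<.05)][:,2]))
E
```

```text
side grip 476 med [0.4474 0.2878 0.0694] z95 0.08297255572620883 ((449.095458984375, 285.5120544433594), (39.89463806152344, 13.136954307556152), 31.615381240844727)
   long axis deg -148.94939262236272 [ 2.564  11.6679]
side griptop 186 med [0.4477 0.2866 0.0805] z95 0.08323263641440189 ((449.0330810546875, 285.26556396484375), (39.52998352050781, 12.782552719116211), 31.615381240844727)
   long axis deg -148.58070152078386 [ 3.2409 11.5354]
side foot 225 med [0.4482 0.2871 0.0101] z95 0.015108966833620001 ((449.4729919433594, 284.8040466308594), (54.91093063354492, 17.763288497924805), 30.536008834838867)
   long axis deg -149.4422450794437 [ 4.3389 16.3863]
side collar 258 med [0.4445 0.2929 0.0365] z95 0.04416943311516401 ((446.05975341796875, 290.83306884765625), (40.27763748168945, 27.850414276123047), 30.019445419311523)
   long axis deg -150.070400670161 [ 6.4707 10.8331]
side disc 230 med [0.6101 0.1424 0.0741] z95 0.08317484836251789 ((612.9547729492188, 138.93252563476562), (14.696219444274902, 41.289268493652344), 89.36904907226562)
   long axis deg -179.31270934673753 [ 
[... 1367 characters left out ...]
]
top disc 103 med [0.6084 0.1378 0.082 ] z95 0.08535657991973143 ((610.356201171875, 138.7290496826172), (11.308980941772461, 38.412349700927734), 89.46210479736328)
   long axis deg 176.03720459618518 [ 3.5614 11.6809]
top stand 2256 med [ 0.4261 -0.0608  0.0454] z95 0.04834864252492201 ((426.5614013671875, -61.41635513305664), (134.08407592773438, 104.90973663330078), 7.6144280433654785)
   long axis deg -172.6162244920747 [32.1667 40.512 ]
top hole 202 med [ 0.4223 -0.0691  0.0005] z95 0.002989450072199691 ((423.3586120605469, -70.403564453125), (64.64830780029297, 23.027284622192383), 5.907842636108398)
   long axis deg -171.99671274304166 [ 6.4682 16.4329]
table z 0.0007618260630460894
```

```bash
cat >> h.py <<'E'
def slotfit(f,th=.036,c=(.4275,-.061)):
    W=cloud(f);z=W[...,2]
    plate=((abs(z-.0455)<th_)&(np.hypot(W[...,0]-c[0],W[...,1]-c[1])<.1)).astype(np.uint8)*255 if (th_:=.006) else 0
    cs,h=cv2.findContours(plate,cv2.RETR_CCOMP,cv2.CHAIN_APPROX_NONE)
    o=np.array(f["origin"]);M=R.from_euler('xyz',f["orientation"]).as_matrix()
    for k,q in enumerate(cs):
        if cv2.contourArea(q)<100: continue
        p=q[:,0].astype(float);d=np.c_[(p[:,0]-f["cx"])/f["fx"],(p[:,1]-f["cy"])/f["fy"],np.ones(len(p))]@M.T
        X=(o+d*((.045-o[2])/d[:,2])[:,None])[:,:2]*1000
        print("hole" if h[0,k,3]>=0 else "outer",cv2.minAreaRect(X.astype(np.float32)))
def goto(x,y,z,yawdeg):
    s=observe();yw=s["tcp_rot"][2];M=R.from_euler('xyz',s["tcp_rot"]).as_matrix()
    d=M.T@(np.array([x,y,z])-s["eef_pos"])*100
    t=-((yawdeg-np.degrees(yw)+180)%360-180)
    print("move cm",d.round(2),"turn",round(t,2),"pose",np.round(s["eef_pos"],4),"yaw",round(np.degrees(yw),2),"t",s["t"],"q",np.round(s["q"],2),"gap",s["finger_gap"])
E
python3 - <<'E'
from h import *
for n in["side","top"]:
    print(n);slotfit(dict(np.load(n+"0.npz")))
goto(.4485,.285,.225,-149.5)
E
```

```text
side
outer ((427.4030456542969, -56.22401428222656), (135.8145751953125, 118.27581787109375), 7.421009540557861)
hole ((427.13177490234375, -57.92607879638672), (70.66378021240234, 25.782569885253906), 6.693380355834961)
top
outer ((426.5116882324219, -60.79312515258789), (133.8708953857422, 105.36002349853516), 7.505354881286621)
hole ((426.8059997558594, -60.488311767578125), (73.59562683105469, 28.410720825195312), 7.184509754180908)
move cm [-5.233e+01  7.171e+01  2.000e-02] turn -8.05 pose [ 0.2387 -0.5776  0.2252] yaw -157.55 t 0.5 q [-0.92  0.38  0.01 -0.   -1.19 -0.26] gap 0.9956840385784526
```

Call:
{"api": "drive_tool", "payload": {
  "targets": [
    [-3, 3.5, 0, 0, 1],
    [-6, 7.5, 0, 0, 1],
    [-8, 11, 0, -1, 1],
    [-10.5, 14, 0, -2, 1],
    [-13, 17.5, 0, -2, 1],
    [-15, 20.5, 0, -3, 1],
    [-17.5, 24, 0, -3, 1],
    [-20, 27.5, 0, -4, 1]
  ]
}}

```text
t: 1.17
eef_pos: [0.3168, -0.2522, 0.2255]
tcp_rot: [-3.141, 0.001, -2.68]
contact_force: [1.0, 0.8, -0.3]
finger_gap: 0.998
finger_force: 0.0
```

Call:
{"api": "drive_tool", "payload": {
  "targets": [
    [-2.2, 2.6, 0, -1, 1],
    [-4.5, 5.3, 0, -2, 1],
    [-6.7, 7.9, 0, -3, 1],
    [-8.9, 10.6, 0, -4, 1],
    [-11.2, 13.2, 0, -4, 1],
    [-13.4, 15.8, 0, -4, 1],
    [-15.6, 18.5, 0, -4, 1],
    [-17.9, 21.1, 0, -4, 1]
  ]
}}

```text
t: 1.83
eef_pos: [0.3831, 0.0165, 0.2258]
tcp_rot: [-3.141, 0.002, -2.61]
contact_force: [-0.0, -0.6, 0.3]
finger_gap: 1.002
finger_force: 0.0
```

```bash
python3 - <<'E'
from h import *
goto(.4485,.285,.205,-149.5)
E
```

```text
move cm [-19.26  19.82   2.1 ] turn -0.02 pose [0.3831 0.0165 0.2258] yaw -149.52 t 1.8333 q [ 0.47 -0.05 -0.53  0.   -1.09 -1.51] gap 1.002363280453562
```

Call:
{"api": "drive_tool", "payload": {
  "targets": [
    [-2.8, 2.8, 0, 0, 1],
    [-5.5, 5.7, 0, 0, 1],
    [-8.3, 8.5, 0, 0, 1],
    [-11, 11.3, 0.5, 0, 1],
    [-13.8, 14.2, 1, 0, 1],
    [-16.5, 17, 1.5, 0, 1],
    [-19.3, 19.8, 2, 0, 1],
    [-19.3, 19.8, 2, 0, 1]
  ]
}}

```text
t: 2.5
eef_pos: [0.4507, 0.2888, 0.2036]
tcp_rot: [-3.141, 0.001, -2.606]
contact_force: [0.5, -0.8, 0.5]
finger_gap: 1.0
finger_force: 0.0
```

```bash
python3 - <<'E'
from h import *
f=grab_frame("wrist");cv2.imwrite("pics/w1.png",f["color"]);W=cloud(f)
m=(np.hypot(W[...,0]-.4485,W[...,1]-.285)<.045)&(W[...,2]>.07)&(W[...,2]<.1)
p=W[m];print(len(p),f["origin"],np.median(p,0),cv2.minAreaRect((p[:,:2]*1000).astype(np.float32)),np.percentile(p[:,2],90))
m=(np.hypot(W[...,0]-.4485,W[...,1]-.285)<.05)&(W[...,2]>.006)&(W[...,2]<.014)
print(m.sum(),cv2.minAreaRect((W[m][:,:2]*1000).astype(np.float32)))
goto(.4485,.285,.065,-149.5)
E
```

```text
514 [0.38386703 0.24813026 0.3521591 ] [0.44808969 0.28121166 0.08145399] ((449.75372314453125, 282.04412841796875), (39.21741485595703, 11.767343521118164), 30.341941833496094) 0.08259055755272696
124 ((431.2397766113281, 270.6651916503906), (11.618941307067871, 12.93364143371582), 30.68220329284668)
move cm [ 0.13 -0.03 13.88] turn 0.12 pose [0.4496 0.2861 0.2038] yaw -149.38 t 2.55 q [ 0.87  0.25 -0.25  0.   -1.08 -1.91] gap 0.9987191182064394
```

View pics/w1.png

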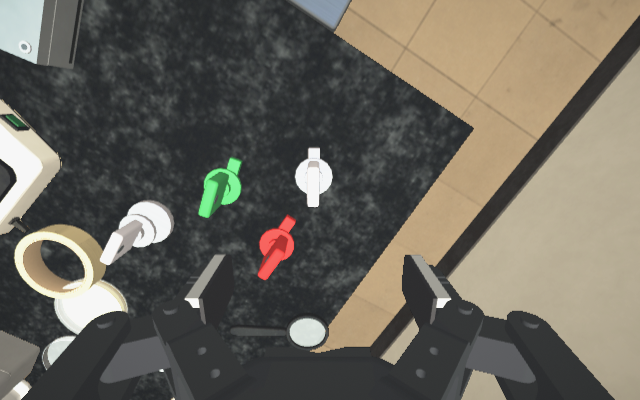

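The wrist view shows the T-post at (313,180), centred between the jaws, with its crossbar end visible and neighbours clear. Descending.

Call:
{"api": "drive_tool", "payload": {
  "targets": [
    [0.1, 0, 2.5, 0, 1],
    [0.1, 0, 5, 0, 1],
    [0.1, 0, 7.5, 0, 1],
    [0.1, 0, 9.5, 0, 1],
    [0.1, 0, 11.5, 0, 1],
    [0.1, 0, 13, 0, 1],
    [0.1, 0, 13.9, 0, 1],
    [0.1, 0, 13.9, 0, 1]
  ]
}}

```text
t: 3.22
eef_pos: [0.4475, 0.2812, 0.0647]
tcp_rot: [-3.141, -0.004, -2.611]
contact_force: [0.0, -1.1, -0.4]
finger_gap: 1.002
finger_force: 0.0
```

Call:
{"api": "drive_tool", "payload": {
  "targets": [
    [0, 0, 0, 0, 0.6],
    [0, 0, 0, 0, 0.4],
    [0, 0, 0, 0, 0.2],
    [0, 0, 0, 0, 0],
    [0, 0, 0, 0, 0],
    [0, 0, 0, 0, 0],
    [0, 0, 0, 0, 0],
    [0, 0, 0, 0, 0]
  ]
}}

```text
t: 3.88
eef_pos: [0.4487, 0.2829, 0.0669]
tcp_rot: [-3.142, 0.001, -2.61]
contact_force: [-1.0, -0.2, 5.2]
finger_gap: 0.114
finger_force: 60.3
```

```bash
python3 - <<'E'
from h import *
goto(.4485,.285,.065,-149.5);print(observe()["finger_force"])
E
```

```text
move cm [-0.09  0.19  0.19] turn -0.03 pose [0.4487 0.2829 0.0669] yaw -149.53 t 3.8833 q [ 0.87  0.4  -0.43  0.   -0.74 -1.91] gap 0.11440158952684608
60.32588839530945
```

Call:
{"api": "drive_tool", "payload": {
  "targets": [
    [0, 0, -1, 0, 0],
    [0, 0, -3, 0, 0],
    [0, 0, -5, 0, 0],
    [0, 0, -7.5, 0, 0],
    [0, 0, -10, 0, 0],
    [0, 0, -12, 0, 0],
    [0, 0, -13, 0, 0],
    [0, 0, -13, 0, 0]
  ]
}}

```text
t: 4.55
eef_pos: [0.4491, 0.2835, 0.1985]
tcp_rot: [3.14, 0.005, -2.61]
contact_force: [-0.2, 0.1, -2.0]
finger_gap: 0.117
finger_force: 59.5
```

```bash
python3 - <<'E'
from h import *
goto(.427,-.0595,.20,-172.8);print(observe()["contact_force"])
E
```

```text
move cm [ 19.29 -28.45  -0.28] turn 23.26 pose [0.4491 0.2835 0.1985] yaw -149.54 t 4.55 q [ 0.87  0.25 -0.27  0.   -1.05 -1.91] gap 0.11711483230630909
[-0.22585624  0.08222747 -1.96628809]
```

Call:
{"api": "drive_tool", "payload": {
  "targets": [
    [0.8, -1.2, 0, 1, 0],
    [2.4, -3.6, 0, 4, 0],
    [4.0, -5.9, 0, 7, 0],
    [5.6, -8.3, 0, 10, 0],
    [7.2, -10.6, 0, 13, 0],
    [8.8, -13, 0, 16, 0],
    [10.4, -15.3, 0, 19, 0],
    [12, -17.7, 0, 22, 0]
  ]
}}

```text
t: 5.22
eef_pos: [0.4325, 0.067, 0.1942]
tcp_rot: [-3.141, -0.004, -2.998]
contact_force: [0.8, -1.0, -3.0]
finger_gap: 0.122
finger_force: 59.4
```

```bash
python3 - <<'E'
from h import *
goto(.427,-.0595,.20,-172.8)
E
```

```text
move cm [  2.37 -12.44  -0.56] turn 1.05 pose [0.4325 0.067  0.1942] yaw -171.75 t 5.2167 q [ 0.53  0.09 -0.47 -0.   -1.01 -1.95] gap 0.12171077298394056
```

Call:
{"api": "drive_tool", "payload": {
  "targets": [
    [0.5, -2.4, 0, 1, 0],
    [0.9, -4.7, 0, 1, 0],
    [1.3, -7, 0, 1, 0],
    [1.8, -9.3, 0, 1, 0],
    [2.2, -11.4, 0, 1, 0],
    [2.4, -12.4, 0, 1, 0],
    [2.4, -12.4, 0, 1, 0],
    [2.4, -12.4, 0, 1, 0]
  ]
}}

```text
t: 5.88
eef_pos: [0.4281, -0.0574, 0.1951]
tcp_rot: [3.141, -0.002, -3.014]
contact_force: [0.1, -0.2, -1.3]
finger_gap: 0.114
finger_force: 59.4
```

```bash
python3 - <<'E'
from h import *
goto(.427,-.0595,.12,-172.8)
f=grab_frame("wrist");np.savez("w2.npz",**f);cv2.imwrite("pics/w2.png",f["color"])
f=grab_frame("side");np.savez("s2.npz",**f);cv2.imwrite("pics/s2.png",cv2.resize(f["color"][100:260,300:520],None,fx=3,fy=3))
W=cloud(f)
x,y,z=observe()["eef_pos"]
for lo,hi,nm in[(z-.068,z-.053,"foot"),(z-.037,z-.027,"collar")]:
    m=(np.hypot(W[...,0]-x,W[...,1]-y)<.045)&(W[...,2]>lo)&(W[...,2]<hi)
    print(nm,m.sum(),cv2.minAreaRect((W[m][:,:2]*1000).astype(np.float32)))
E
```

```text
move cm [ 0.12 -0.2   7.51] turn 0.13 pose [ 0.4281 -0.0574  0.1951] yaw -172.67 t 5.8833 q [ 0.25  0.08 -0.48 -0.   -1.01 -1.69] gap 0.11381548377869852
foot 180 ((429.7616882324219, -54.457862854003906), (56.66287612915039, 17.19546890258789), 5.884233474731445)
collar 137 ((428.9739685058594, -50.07734298706055), (41.90812301635742, 30.881921768188477), 8.493084907531738)
```

View pics/s2.png

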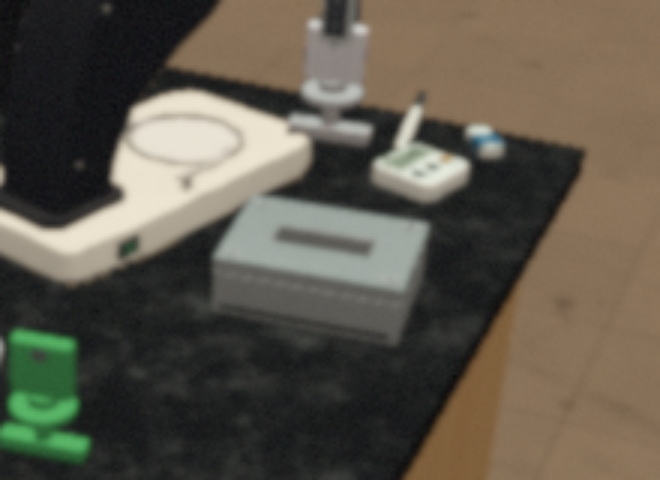

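View pics/w2.png

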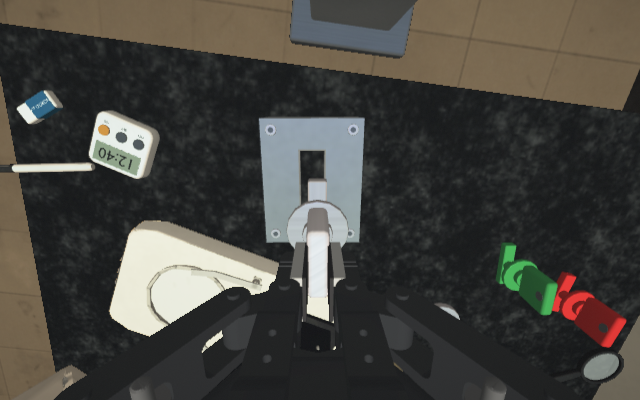

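Post is held upright, crossbar aligned with the slot. Wrist view: slot at column 312, crossbar at 317, so it should shift ~3 mm toward −y, agreeing with the side camera. Correct and lower to just above the plate.

Call:
{"api": "drive_tool", "payload": {
  "targets": [
    [0.2, -0.3, 1, 0, 0],
    [0.2, -0.3, 2.5, 0, 0],
    [0.2, -0.3, 4, 0, 0],
    [0.2, -0.3, 5.5, 0, 0],
    [0.2, -0.3, 6.5, 0, 0],
    [0.2, -0.3, 7, 0, 0],
    [0.2, -0.3, 7, 0, 0],
    [0.2, -0.3, 7, 0, 0]
  ]
}}

```text
t: 6.65
eef_pos: [0.4279, -0.0596, 0.1264]
tcp_rot: [-3.141, 0.0, -3.01]
contact_force: [0.2, -0.6, -2.4]
finger_gap: 0.117
finger_force: 59.4
```

```bash
python3 - <<'E'
from h import *
goto(.427,-.0605,.0815,-172.8)
a=grab_frame("wrist")
f=grab_frame("side");np.savez("s3.npz",**f)
W=cloud(f)
x,y,z=observe()["eef_pos"]
for lo,hi,nm in[(z-.068,z-.053,"foot"),(z-.037,z-.027,"collar")]:
    m=(np.hypot(W[...,0]-x,W[...,1]-y)<.045)&(W[...,2]>lo)&(W[...,2]<hi)
    print(nm,m.sum(),cv2.minAreaRect((W[m][:,:2]*1000).astype(np.float32)))
cv2.imwrite("pics/ws3.png",np.hstack([cv2.resize(a["color"][80:280,220:400],None,fx=2.2,fy=2.2),cv2.resize(f["color"][130:240,350:460],(400,440))]))
E
```

```text
move cm [ 0.1  -0.08  4.49] turn 0.32 pose [ 0.4279 -0.0596  0.1264] yaw -172.48 t 6.65 q [ 0.24  0.17 -0.59  0.   -0.82 -1.68] gap 0.11742241095571258
foot 172 ((429.7413024902344, -58.84103775024414), (55.5246467590332, 19.78823471069336), 10.739762306213379)
collar 131 ((428.6519775390625, -52.47441864013672), (39.4276237487793, 32.86491012573242), 6.7551164627075195)
```

View pics/ws3.png

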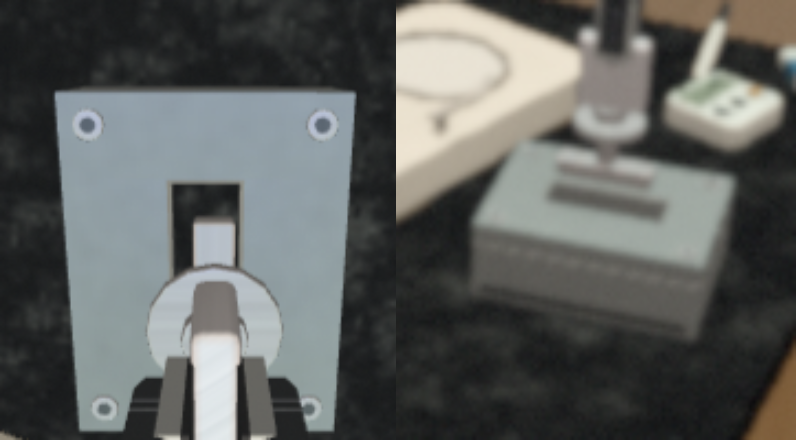

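Crossbar is just above the slot, about 2 mm right of its centre line in the wrist view (213 vs 205 in the crop). Shift and insert slowly.

Call:
{"api": "drive_tool", "payload": {
  "targets": [
    [0.15, -0.15, 0, 0, 0],
    [0.15, -0.15, 0.8, 0, 0],
    [0.15, -0.15, 1.4, 0, 0],
    [0.15, -0.15, 2.0, 0, 0],
    [0.15, -0.15, 2.5, 0, 0],
    [0.15, -0.15, 3.0, 0, 0],
    [0.15, -0.15, 3.0, 0, 0],
    [0.15, -0.15, 3.0, 0, 0]
  ]
}}

```text
t: 7.42
eef_pos: [0.4261, -0.0619, 0.0958]
tcp_rot: [-3.141, -0.001, -3.012]
contact_force: [0.4, 0.5, -2.2]
finger_gap: 0.116
finger_force: 59.4
```

Call:
{"api": "drive_tool", "payload": {
  "targets": [
    [0, 0, 0.4, 0, 0],
    [0, 0, 0.7, 0, 0],
    [0, 0, 1.0, 0, 0],
    [0, 0, 1.2, 0, 0],
    [0, 0, 1.3, 0, 0],
    [0, 0, 1.3, 0, 0],
    [0, 0, 1.3, 0, 0],
    [0, 0, 1.3, 0, 0]
  ]
}}

```text
t: 8.08
eef_pos: [0.4264, -0.0618, 0.0833]
tcp_rot: [-3.142, 0.0, -3.012]
contact_force: [-0.5, 0.0, -2.8]
finger_gap: 0.118
finger_force: 59.4
```

```bash
python3 - <<'E'
from h import *
goto(.427,-.0605,.0815,-82.8)
print(observe()["contact_force"])
a=grab_frame("wrist");f=grab_frame("side")
cv2.imwrite("pics/ws4.png",np.hstack([cv2.resize(a["color"][80:280,220:400],None,fx=2.2,fy=2.2),cv2.resize(f["color"][130:240,350:460],(400,440))]))
E
```

```text
move cm [-0.08  0.12  0.18] turn -89.75 pose [ 0.4264 -0.0618  0.0833] yaw -172.55 t 8.0833 q [ 0.24  0.23 -0.64  0.   -0.7  -1.68] gap 0.11782202236695254
[-0.45888962  0.03717415 -2.82061919]
```

View pics/ws4.png

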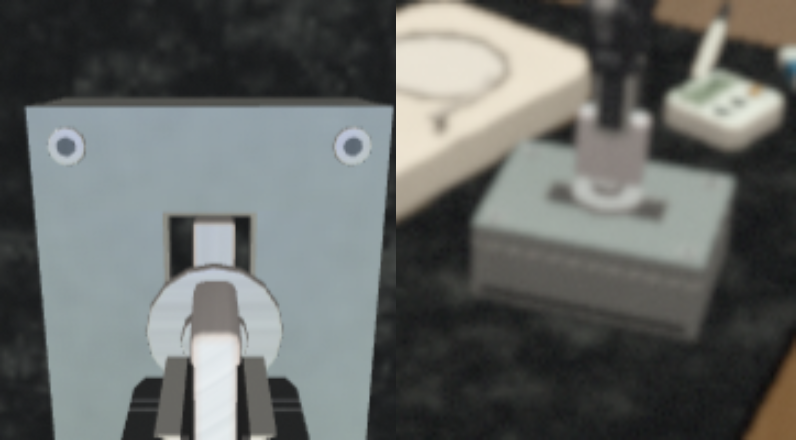

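The crossbar is below the plate, in line with the slot, collar just above it. Quarter turn now.

Call:
{"api": "drive_tool", "payload": {
  "targets": [
    [0, 0, 0, -4, 0],
    [0, 0, 0, -10, 0],
    [0, 0, 0, -16, 0],
    [0, 0, 0, -22, 0],
    [0, 0, 0, -28, 0],
    [0, 0, 0, -34, 0],
    [0, 0, 0, -40, 0],
    [0, 0, 0, -45, 0]
  ]
}}

```text
t: 8.85
eef_pos: [0.4263, -0.0618, 0.0833]
tcp_rot: [-3.141, 0.0, -2.221]
contact_force: [0.1, 0.6, -3.2]
finger_gap: 0.113
finger_force: 59.4
```

Call:
{"api": "drive_tool", "payload": {
  "targets": [
    [0, 0, 0, -6, 0],
    [0, 0, 0, -12, 0],
    [0, 0, 0, -18, 0],
    [0, 0, 0, -24, 0],
    [0, 0, 0, -30, 0],
    [0, 0, 0, -36, 0],
    [0, 0, 0, -42, 0],
    [0, 0, 0, -45, 0]
  ]
}}

```text
t: 9.52
eef_pos: [0.4263, -0.0618, 0.0834]
tcp_rot: [-3.141, 0.0, -1.436]
contact_force: [0.3, 0.0, -2.8]
finger_gap: 0.115
finger_force: 59.4
```

Call:
{"api": "drive_tool", "payload": {
  "targets": [
    [0, 0, 0, 0, 0],
    [0, 0, 0.05, 0, 0],
    [0, 0, 0.1, 0, 0],
    [0, 0, 0.1, 0, 0],
    [0, 0, 0.1, 0, 0],
    [0, 0, 0.1, 0, 0],
    [0, 0, 0.1, 0, 0],
    [0, 0, 0.1, 0, 0]
  ]
}}

```text
t: 10.18
eef_pos: [0.4263, -0.0618, 0.0822]
tcp_rot: [-3.141, 0.0, -1.441]
contact_force: [0.6, 0.0, -3.2]
finger_gap: 0.116
finger_force: 59.4
```

```bash
python3 - <<'E'
from h import *
goto(.427,-.0605,.0815,-82.8)
print(observe()["contact_force"])
f=grab_frame("side")
W=cloud(f)
m=(np.hypot(W[...,0]-.427,W[...,1]+.06)<.03)&(W[...,2]>.044)&(W[...,2]<.06)
print(np.percentile(W[m][:,2],[5,25,50,75,95]))
E
```

```text
move cm [-0.12 -0.09  0.07] turn 0.24 pose [ 0.4263 -0.0618  0.0822] yaw -82.56 t 10.1833 q [ 0.24  0.23 -0.64 -0.   -0.69 -0.11] gap 0.1164845527484181
[ 0.64181959  0.01976192 -3.20773848]
[0.04445976 0.04599572 0.05020432 0.05193956 0.05452475]
```

Turned without resistance. Now ease down until the collar touches.

Call:
{"api": "drive_tool", "payload": {
  "targets": [
    [0, 0, 0.05, 0, 0],
    [0, 0, 0.1, 0, 0],
    [0, 0, 0.1, 0, 0],
    [0, 0, 0.1, 0, 0],
    [0, 0, 0.1, 0, 0],
    [0, 0, 0.1, 0, 0],
    [0, 0, 0.1, 0, 0],
    [0, 0, 0.1, 0, 0]
  ]
}}

```text
t: 10.9
eef_pos: [0.4266, -0.0618, 0.0818]
tcp_rot: [-3.141, -0.0, -1.44]
contact_force: [-0.9, 0.1, 4.9]
finger_gap: 0.116
finger_force: 60.4
```

Contact is felt (force z went from −3 to +5 N). Release, then rise.

Call:
{"api": "drive_tool", "payload": {
  "targets": [
    [0, 0, 0, 0, 0.2],
    [0, 0, 0, 0, 0.3],
    [0, 0, 0, 0, 0.5],
    [0, 0, 0, 0, 0.7],
    [0, 0, 0, 0, 0.7],
    [0, 0, 0, 0, 0.7],
    [0, 0, 0, 0, 0.7],
    [0, 0, 0, 0, 0.7]
  ]
}}

```text
t: 11.57
eef_pos: [0.4262, -0.0618, 0.0812]
tcp_rot: [3.142, 0.0, -1.441]
contact_force: [0.5, -0.0, 0.0]
finger_gap: 0.701
finger_force: 0.0
```

Call:
{"api": "drive_tool", "payload": {
  "targets": [
    [0, 0, -0.5, 0, 0.7],
    [0, 0, -2, 0, 0.7],
    [0, 0, -4, 0, 0.7],
    [0, 0, -6, 0, 0.7],
    [0, 0, -8, 0, 0.7],
    [0, 0, -10, 0, 0.7],
    [0, 0, -12, 0, 0.7],
    [0, 0, -12, 0, 0.7]
  ]
}}

```text
t: 12.23
eef_pos: [0.4288, -0.0617, 0.2056]
tcp_rot: [-3.133, -0.001, -1.44]
contact_force: [0.1, 0.5, -0.0]
finger_gap: 0.7
finger_force: 0.0
```

```bash
python3 - <<'E'
from h import *
goto(.427,-.0605,.0815,-82.8);print(observe()["contact_force"])
f=grab_frame("side");a=grab_frame("wrist")
for g,n in((f,"side"),(a,"wrist")):
    W=cloud(g)
    for lo,hi,nm in((.078,.11,"griptop"),(.0485,.054,"collar")):
        m=(np.hypot(W[...,0]-.427,W[...,1]+.06)<.035)&(W[...,2]>lo)&(W[...,2]<hi)
        if m.sum()>5: print(n,nm,m.sum(),np.percentile(W[m][:,2],[5,50,95]),cv2.minAreaRect((W[m][:,:2]*1000).astype(np.float32)))
    m=(np.hypot(W[...,0]-.61,W[...,1]-.139)<.04)&(W[...,2]>.06)&(W[...,2]<.1)
    if m.sum()>5: print("disc",cv2.minAreaRect((W[m][:,:2]*1000).astype(np.float32)))
cv2.imwrite("pics/ws5.png",np.hstack([cv2.resize(a["color"][80:380,180:480],(400,400)),cv2.resize(f["color"][130:240,350:460],(400,400))]))
E
```

```text
move cm [-0.15  0.27 12.41] turn 0.3 pose [ 0.4288 -0.0617  0.2056] yaw -82.5 t 12.2333 q [ 0.24  0.07 -0.47  0.   -1.03 -0.11] gap 0.7002756063019852
[ 0.11011283  0.53358683 -0.0177847 ]
side griptop 112 [0.07902549 0.09283495 0.09809628] ((426.87554931640625, -59.11458969116211), (12.898914337158203, 43.30638122558594), 6.295327186584473)
side collar 112 [0.04913049 0.05121734 0.05343789] ((426.10089111328125, -56.2781867980957), (40.60923385620117, 37.87983322143555), 19.2812557220459)
disc ((612.1062622070312, 140.31512451171875), (40.03947067260742, 13.898701667785645), 0.41634199023246765)
wrist griptop 564 [0.08831654 0.09644465 0.09782331] ((427.120849609375, -61.365150451660156), (11.328078269958496, 40.02442932128906), 7.504581451416016)
wrist collar 650 [0.04967121 0.05088464 0.05200604] ((427.2548828125, -62.62538146972656), (40.56879806518555, 39.38493347167969), 7.467128276824951)
```

View pics/ws5.png

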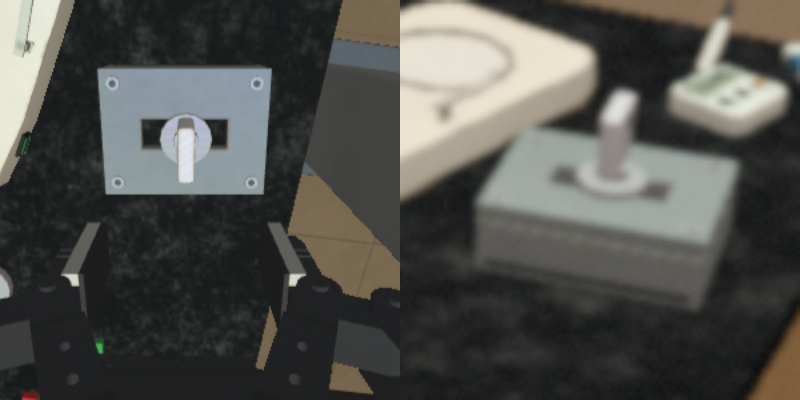

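The post stands upright in the slot centre, grip square across it, with collar top at about 51 mm (resting on the plate). The gripper is clear and the disc post hasn't moved.

```bash
python3 -c "
from plant import *
print(close_job())"
```

```text
the job is handed in; nothing more can be done
None
```

The T-foot post is locked in the stand slot: upright, crossbar square across the slot, collar resting on the plate. The round-foot post was left where it stands, and the job was handed in at about 12.5 s (the hand-in returned no verdict).

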